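# Latch the work plate home in the embossing press

### The job

Load the aluminium work plate into the bench embossing press: set it on the infeed end of the press bed, nose first, and slide it in flat along the guide so that its own edge lifts the yellow catch, until it comes up firmly against the rubber-tipped stop and the catch drops behind it. Then draw it back gently until its rear edge bears on the catch, and let go there. Do not touch the catch yourself, do not ram or force the plate anywhere, and leave the other things on the bench alone.

Things in the scene. Friction and masses are not known exactly. Their poses are not given: they have to be found in the camera images.
- plate: Work plate, loose, 0.35 to 0.6 kg: aluminium, 240 long (its x) x 90 wide (its y) x 10 mm thick; origin at the centre of its underside, z up. The nose is the +x end, where a brown suede badge lies in a dark frame 4 mm high. A black lifting bar on two posts crosses it behind the middle; its centre of mass lies between centre and bar.
- plate_bar (a point): Centre of the plate's black lifting bar: 55 mm behind the plate's centre, 60 mm above its underside. The bar runs along the plate's y: 62 long, 14 thick (along x), 16 mm high, 42 mm free beneath it; two posts of 11 mm at y = +-24 mm. Grip it from above across its 14 mm thickness.
- plate_nose (a point): Middle of the nose edge of the plate, at its underside (x = +120 mm of the plate).
- plate_tail (a point): Middle of the rear edge of the plate, at its underside (x = -120 mm of the plate): the edge that the catch drops behind.
- press: Green bench embossing press, bolted down. x: the way the plate slides in, towards the column; y across the bed; z up. Origin at bench height on the guide's middle line, below the catch's square face. Steel bed 140 mm wide, flat top 24 mm above the bench, x = -220 to +340 mm. Ram and head overhang it from x = +175 mm on, 97 mm above the bench. Latched: plate's rear edge at x = 0, its bar at x = +65 mm.
- guide_mouth (a point): On the bed's top, middle of the guide's mouth (press x = -65 mm). From here to x = +240 mm two dark guide strips 12 mm high stand 93 mm apart (the plate is 90). Before it, flared lead-ins widen to 112 mm at press x = -115 mm; from there to the open infeed end at x = -220 mm the bed is bare. Sliding the plate drags with 2 to 5 N, more if pressed down.
- catch_hinge (a joint): Angle of the gravity catch in rad: 0 = fully down, grows as the tip lifts (limit 0.9). It falls by its own weight (about 60 g). The plate passing under it lifts it to about 0.15; it falls again only when the plate's rear edge is some 3 mm past its face (press x over 3 mm).
- catch: The yellow catch, an arm 10 wide x 56 mm long over the plate's margin (press y = -34 to -44 mm), top at most 60 mm over the bench. Origin on its hinge pin (press x -56, y -39, z 50 mm); down, its x is the press's x. Its underside slopes down to a tip 2 mm off the bed: a plate sliding in lifts it. The tip's square front face, press x = 0, then holds the plate's rear edge. Solid. Not to be touched by the robot.
- end_stop: Grey bracket at the bed's inner end with a rubber-tipped stop screw; origin and axes are the press's. The screw is set by hand: the plate meets the tip with its rear edge somewhere 6 to 18 mm past the catch's face; this is not measured and must be felt. The tip yields 1 mm per 5 N for 2.5 mm, then is solid. 5 to 8 N is right, here and when drawing back on the catch; over 12 N is ramming.
- boot_b: Bystander: brown suede boot, 235 x 88 mm, 133 mm high, origin under its middle.
- tape: Bystander: yellow roll of tape, 90 mm across, 24 mm high, lying flat; origin under its centre.
- phone: Bystander: black phone 155 x 74 x 9 mm, lying flat; origin under its centre.
- screwdriver: Bystander: screwdriver with blue handle, lying along its x; about 200 mm long.
- jar: Bystander: white jar with red lid, 60 mm across, 60 mm high; origin under its centre.
- die: Bystander: spare brass embossing die, 60 x 50 x 23 mm; origin under its centre.

How it is judged:
By the outcome, as a careful person would: the job done as asked, in the order asked, and still so for the second after the job is handed in, with the robot touching nothing.
It also fails if it takes over 66 s, if anything falls off the work surface, if the arm or the gripper's body presses on something with over 40 N, if the wrist force passes 120 N, or if a joint passes its speed limit or range.

### The arm

A 6-joint arm with a two-finger parallel gripper is mounted at the origin on the work surface. World frame = base frame: x ahead of the robot, y to its left, z up, the work surface at z = 0. Lengths are in m, angles in rad, forces in N, time in s.
With the tool pointing down it reaches from about 0.375 to 0.9 m from the base axis. Payload 3.1 kg.
Tool frame: the origin (TCP) lies at the very end of the fingers, on their centre line; the grasp point (between the pads) lies 19 mm behind it; z points along the fingers, y is the direction in which the jaws open and shut (so a half turn about z gives the same grasp; the last joint's range is limited). The gripper opens to 85 mm and grips with 20 to 120 N. Pads are 22 mm wide; open, the fingers measure 114 mm over their backs; the gripper's body (76 mm by 85 mm) begins 54 mm behind the grasp point. The pads swing forward as they close: fully open they stand 13 mm farther back than shut.
Start: joints at [-1.381, 0.527, 1.433, -0, 1.181, -0.178], TCP at [0.225, -0.583, 0.231] pointing down, gripper open.
Joint ranges: [-3.08, 3.08], [-0.75, 2.2], [0.22, 2.44], [-1.43, 4.57], [0, 2.65], [-2.85, 2.85]. Speed limits (rad/s): [2.79, 2.79, 3.14, 3.14, 3.14, 3.14].

### API

Orientations are given as a unit quaternion [x, y, z, w].
In Python, from station import manip gives the robot as it stands. The module is installed in compiled form; this text tells all that it offers.
- The arm moves only by the tool send_rows, never from a script. Its argument "commands" is a list of rows, each an object with "delta_pos": the shift along the world's x, y, z in cm, a list of three; "yaw": the turn about the world's z in rad. A call has 1 to 10 rows; each row shifts and turns the pose as measured when the row begins; what a row does not reach is not made up. A row lasts 1/8 s, in which the tool goes at most 62.5 mm and 10.7 degrees, less where a joint would pass 70% of its speed; a pose out of reach is approached as far as the arm can. A call is refused whole if a number of a shift passes 6.25 or a number of a turn 0.188, either way. A call with a gripper value outside its range is refused whole. "grip" is the closure, from -1 (fully open) to 1 (shut), set as the call begins (left out, the last holds). The fingers move at their own pace and stop on an object; "force" is the grip in N (left out, the last holds). Time passes only in rows, so rows that do not move let the fingers close. It gives the time, the measured TCP pose, the force and the opening at its end, in the units of the state.
- manip.sense(): the state, without advancing time (a new reading comes with each control period).
- manip.snapshot(name): name is "side" or "top" or "wrist"; returns the picture (384x512x3 uint8, blue, green, red); there is no depth.
- manip.get_calibration(name): a dict with "fx", "fy", "cx", "cy" (pixels), "world_to_cam" (4x4, takes a point from world to camera coordinates); the wrist camera has in their place "mount" (4x4, takes a point from camera to tool coordinates, whose origin is the TCP and whose axes are the flange's). Camera axes: x right, y down, z forward; pixel columns grow to the right and rows downward; lengths in m; the calibration is good to about 2 mm. The wrist camera is an equidistant fisheye: a pixel r from the principal point sees the ray r / f radians off the axis. A picture is of the moment at which its call begins: read the wrist's pose just before it. get_calibration takes no time and is no camera call.
- manip.sign_off(): hands the job in, once; it reports no verdict.
The state is a dict: "t": time; "q": joint angles; "qd": joint speeds; "tau": joint torques, N m; "tcp_pos": TCP position; "tool_rot": TCP orientation; "force": force on the tool from outside, world axes, zero at the start; "ft_torque": the same for the moment, N m; "finger_gap": opening from 0.0 (shut) to 1.0 (fully open).
Only numpy, scipy, OpenCV 4.12 (cv2) and the standard library are available. Lean on these libraries where they do the work, as an engineer would, in place of code of your own. Each camera call takes 0.05 s, during which the arm holds its last target. There are 200 camera calls.

## Working session

There is one attempt and no reset: what is moved stays moved. The work goes in short steps, Python scripts to look and compute and a tool call to move; the robot and the scene stay as the last step left them, time stands still between calls to the robot, and variables do not carry over. Pictures are saved under pics/ and viewed, about 8 in all and at most 12, crops included, and the job is handed in when it is done.

Besides the shell and the picture viewer there is one more tool, called after "Request:" as name(argument=value, ...) on one line, values as JSON. send_rows: Moves the arm, as the interface text tells. Its arguments: {"type":"object","properties":{"commands":{"type":"array","items":{"type":"object","properties":{"delta_pos":{"type":"array","items":{"type":"number"}},"yaw":{"type":"number"}}}},"grip":{"type":"number"},"force":{"type":"number"}},"required":["commands"]}

```bash
mkdir -p pics
cat > h.py <<'E'
import numpy as np, cv2
from station import manip
from scipy.spatial.transform import Rotation as R
def ray(name,u,v,s=None):
    c=manip.get_calibration(name)
    if name=="wrist":
        s=s or manip.sense()
        x,y=(u-c['cx'])/c['fx'],(v-c['cy'])/c['fy'];r=np.hypot(x,y)+1e-12
        d=np.array([x/r*np.sin(r),y/r*np.sin(r),np.cos(r)])
        M=np.array(c['mount']);T=np.eye(4);T[:3,:3]=R.from_quat(s['tool_rot']).as_matrix();T[:3,3]=s['tcp_pos']
        W=T@M
    else:
        d=np.array([(u-c['cx'])/c['fx'],(v-c['cy'])/c['fy'],1.]);W=np.linalg.inv(np.array(c['world_to_cam']))
    return W[:3,3],W[:3,:3]@d
def onz(name,u,v,z,s=None):
    o,d=ray(name,u,v,s);return o+d*(z-o[2])/d[2]
def proj(name,p,s=None):
    c=manip.get_calibration(name)
    if name=="wrist":
        s=s or manip.sense()
        M=np.array(c['mount']);T=np.eye(4);T[:3,:3]=R.from_quat(s['tool_rot']).as_matrix();T[:3,3]=s['tcp_pos']
        q=(np.linalg.inv(T@M)@np.append(p,1))[:3]
        th=np.arctan2(np.hypot(q[0],q[1]),q[2]);k=th/np.hypot(q[0],q[1])
        return c['cx']+c['fx']*q[0]*k,c['cy']+c['fy']*q[1]*k
    q=(np.array(c['world_to_cam'])@np.append(p,1))[:3]
    return c['cx']+c['fx']*q[0]/q[2],c['cy']+c['fy']*q[1]/q[2]
E
python3 - <<'E'
from h import *
np.set_printoptions(precision=3,suppress=True)
s=manip.sense();print(s)
for n in("top","side","wrist"):
    c=manip.get_calibration(n);print(n,{k:(np.round(v,3).tolist()) for k,v in c.items()})
t=manip.snapshot("top");sd=manip.snapshot("side");w=manip.snapshot("wrist")
for n,i in zip(("top","side","wrist"),(t,sd,w)):cv2.imwrite(f"pics/{n}0.png",i)
cv2.imwrite("pics/top0b.png",cv2.resize(t,(800,600),interpolation=cv2.INTER_CUBIC))
cv2.imwrite("pics/side0b.png",cv2.resize(sd,(800,600),interpolation=cv2.INTER_CUBIC))
E
```

```text
{'t': 0.0, 'q': array([-1.38 ,  0.528,  1.434,  0.   ,  1.181, -0.178]), 'qd': array([-0.   , -0.   ,  0.001,  0.001, -0.002, -0.001]), 'tau': array([  0.   , -44.235, -17.802,  -0.   ,   0.008,   0.   ]), 'tcp_pos': array([ 0.225, -0.582,  0.23 ]), 'tool_rot': array([ 0.983,  0.183,  0.   , -0.001]), 'force': array([ 0.292,  0.242, -1.041]), 'ft_torque': array([-0.002, -0.019,  0.003]), 'finger_gap': 1.0035592846390917}
top {'fx': 407.518, 'fy': 407.518, 'cx': 256.394, 'cy': 193.01, 'world_to_cam': [[0.004, -1.0, 0.002, 0.009], [-0.991, -0.004, -0.131, 0.553], [0.131, -0.002, -0.991, 1.101], [0.0, 0.0, 0.0, 1.0]]}
side {'fx': 435.362, 'fy': 435.362, 'cx': 259.269, 'cy': 192.489, 'world_to_cam': [[-0.904, -0.428, -0.003, 0.511], [-0.252, 0.537, -0.805, 0.197], [0.346, -0.727, -0.593, 1.052], [0.0, 0.0, 0.0, 1.0]]}
wrist {'fx': 297.319, 'fy': 297.319, 'cx': 252.251, 'cy': 189.028, 'mount': [[0.001, -0.963, -0.271, 0.068], [1.0, 0.0, 0.001, 0.0], [-0.001, -0.271, 0.963, -0.142], [0.0, 0.0, 0.0, 1.0]]}
```

View pics/top0b.png

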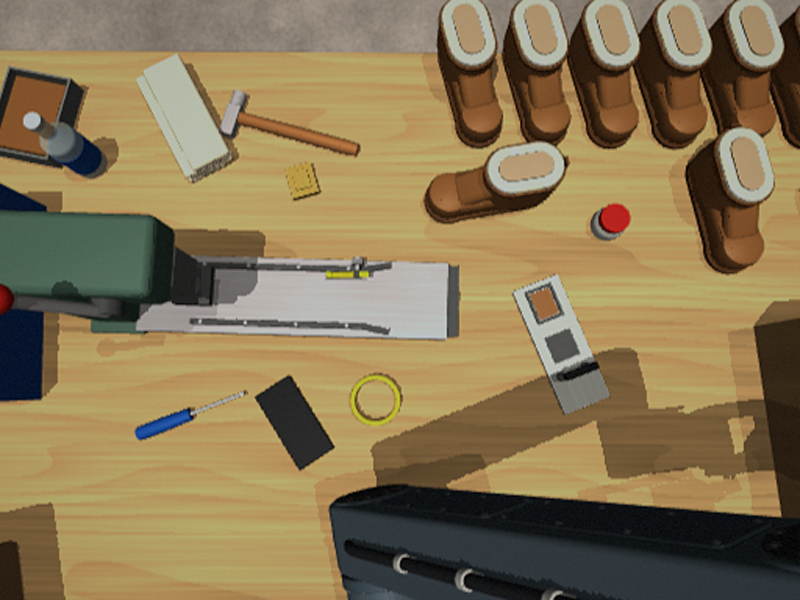

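View pics/side0b.png

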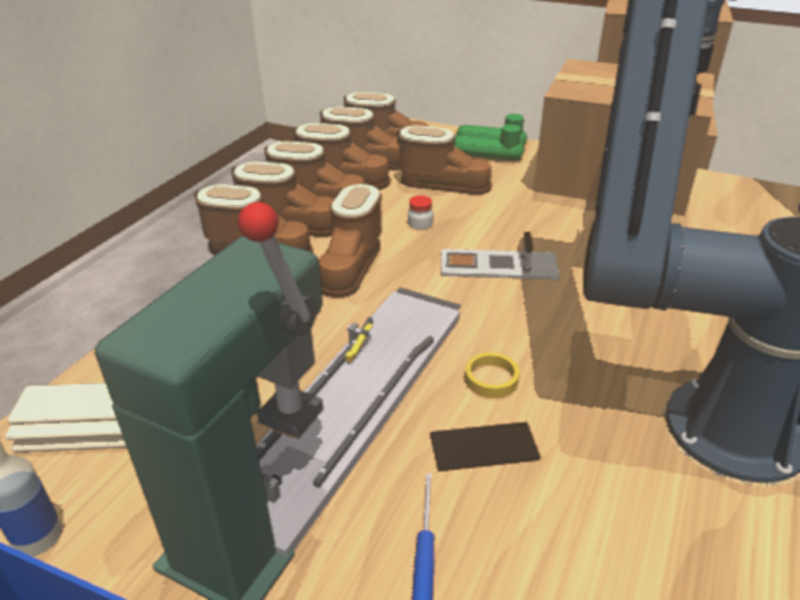

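The top view (800x600) shows the plate with its nose mid near (535,282), tail mid near (587,405) and bar near (577,370). The press bed's infeed end is at x≈447, y 264–339, sliding left (world +y), and the catch is at (345,274). In the side view nothing stands between plate and press infeed.

Run:
```python
from h import *
np.set_printoptions(precision=4,suppress=True)
k=1.5625
P=lambda u,v,z:onz("top",u/k,v/k,z)
c=[P(*p,.01) for p in((514,289),(556,275),(609,397),(566,414))]
nose=(c[0]+c[1])/2;tail=(c[2]+c[3])/2
print("plate",*c);print("nose",nose,"tail",tail,"len",np.linalg.norm(nose-tail))
d=nose-tail;print("ang",np.degrees(np.arctan2(d[1],d[0])));print("bar from centre",(nose+tail)/2-d/np.linalg.norm(d)*.055,"bar px",P(577,370,.068))
a,b=P(447,264,.024),P(445,339,.024);print("infeed",a,b,(a+b)/2,np.linalg.norm(a-b))
for p in((390,263),(200,262),(390,329),(192,321)):print("strip",p,P(*p,.036))
print("catch",P(327,274,.03),P(370,274,.055))
# bed colour mask edges
t=cv2.imread("pics/top0.png")
for u in (260,270,280):
    col=t[150:230,u].astype(int).sum(1);g=np.diff(col);i=np.argsort(-abs(g))[:6];print(u,sorted((i+150).tolist()),[P(u*k,(v+150.5)*k,.024)[0].round(4) for v in sorted(i)])
```

```text
plate [ 0.5809 -0.1962  0.01  ] [ 0.6072 -0.274   0.01  ] [ 0.3856 -0.3629  0.01  ] [ 0.3552 -0.2848  0.01  ]
nose [ 0.594  -0.2351  0.01  ] tail [ 0.3704 -0.3239  0.01  ] len 0.24061549899257134
ang 21.64988266103931
bar from centre [ 0.4311 -0.2998  0.01  ] bar px [ 0.4321 -0.2909  0.068 ]
infeed [ 0.6242 -0.0725  0.024 ] [ 0.4875 -0.0682  0.024 ] [ 0.5559 -0.0703  0.024 ] 0.13677804632973323
strip (390, 263) [0.6233 0.0311 0.036 ]
strip (200, 262) [0.6236 0.3732 0.036 ]
strip (390, 329) [0.504  0.0304 0.036 ]
strip (192, 321) [0.5168 0.3826 0.036 ]
catch [0.6037 0.1449 0.03  ] [0.5997 0.066  0.055 ]
260 [152, 166, 167, 215, 216, 217] [np.float64(0.6718), np.float64(0.631), np.float64(0.6281), np.float64(0.4913), np.float64(0.4885), np.float64(0.4857)]
270 [166, 167, 168, 215, 216, 217] [np.float64(0.6311), np.float64(0.6282), np.float64(0.6254), np.float64(0.4914), np.float64(0.4886), np.float64(0.4858)]
280 [167, 168, 215, 216, 217, 218] [np.float64(0.6284), np.float64(0.6255), np.float64(0.4916), np.float64(0.4887), np.float64(0.4859), np.float64(0.4831)]
```

Run:
```python
from h import *
t=cv2.imread("pics/top0.png");cv2.imwrite("pics/c1.png",np.vstack([cv2.resize(t[155:225,110:310],(800,280),interpolation=cv2.INTER_CUBIC),cv2.resize(t[165:270,310:410],(300,315),interpolation=cv2.INTER_CUBIC)[:, :].repeat(1,0) if 0 else cv2.copyMakeBorder(cv2.resize(t[165:270,310:410],(300,315),interpolation=cv2.INTER_CUBIC),0,0,0,500,0)]))
```

```text
(no output)
```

View pics/c1.png

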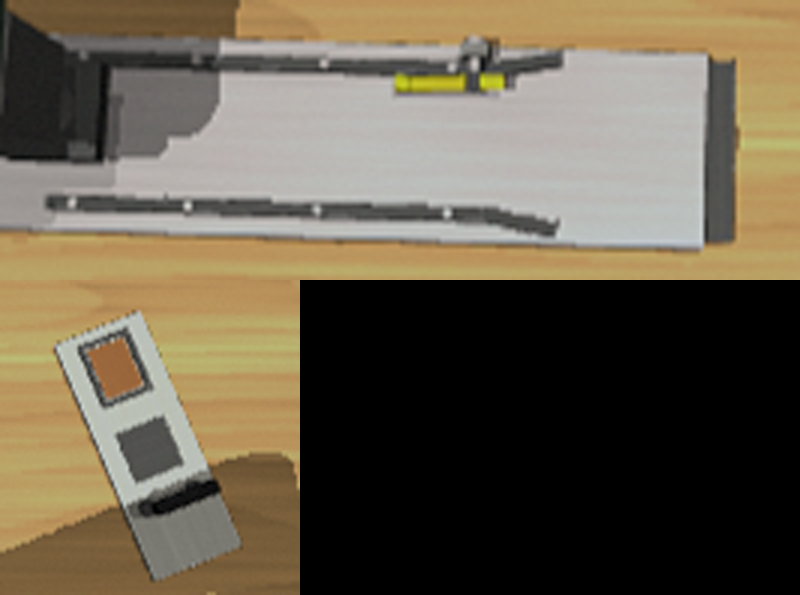

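The crop confirms the geometry: infeed edge at crop x≈705, catch tip at (397,84), flare ends at (560,60) and (556,228). The bed axis is tilted about 1.5° from world y. I'm moving above the bar now.

Request:
send_rows(commands=[{"delta_pos": [2.05,2.8,0],"yaw": 0.16},{"delta_pos": [2.05,2.8,0],"yaw": 0.16},{"delta_pos": [2.05,2.8,0],"yaw": 0.16},{"delta_pos": [2.05,2.8,0],"yaw": 0.16},{"delta_pos": [2.05,2.8,0],"yaw": 0.16},{"delta_pos": [2.05,2.8,0],"yaw": 0.16},{"delta_pos": [2.05,2.8,0],"yaw": 0.16},{"delta_pos": [2.05,2.8,0],"yaw": 0.16},{"delta_pos": [2.05,2.8,0],"yaw": 0.16},{"delta_pos": [2.05,2.8,0],"yaw": 0.16}], grip=-1)

```text
t: 1.4
tcp_pos: [0.433, -0.2943, 0.2275]
tool_rot: [0.533, 0.846, -0.001, -0.003]
force: [0.3, 0.1, -0.2]
finger_gap: 0.998
```

```bash
cat >> h.py <<'E'
def yang(s):
    y=R.from_quat(s['tool_rot']).as_matrix()[:,1];return np.degrees(np.arctan2(y[1],y[0]))
E
python3 - <<'E'
from h import *
import pickle
np.set_printoptions(precision=4,suppress=True)
s=manip.sense();w=manip.snapshot("wrist");pickle.dump(s,open("s1.pkl","wb"))
cv2.imwrite("pics/w1.png",w);cv2.imwrite("pics/w1b.png",cv2.resize(w,(800,600),interpolation=cv2.INTER_CUBIC))
print(s['t'],s['tcp_pos'],yang(s)%360,s['q'],s['force'])
# predicted pixels
for p in((.431,-.3,.068),(.581,-.196,.01),(.607,-.274,.01),(.3856,-.363,.01),(.355,-.285,.01)):print(p,np.array(proj("wrist",np.array(p),s))*1.5625)
a=[onz("top",(110+x/4),(155+y/4),.024) for x,y in((40,35),(708,52),(0,230),(704,248))]
for i in(0,2):d=a[i]-a[i+1];print(a[i],a[i+1],np.degrees(np.arctan2(d[1],d[0])))
E
```

```text
1.4 [ 0.433  -0.2943  0.2275] 25.516831764252736 [-0.8091  0.3986  1.6861 -0.0029  1.0616 -1.2531] [ 0.2694  0.0747 -0.2235]
(0.431, -0.3, 0.068) [390.251  278.0783]
(0.581, -0.196, 0.01) [607.2066 229.4666]
(0.607, -0.274, 0.01) [587.2091 322.5152]
(0.3856, -0.363, 0.01) [308.1456 305.9648]
(0.355, -0.285, 0.01) [311.5304 203.3341]
[0.6372 0.4003 0.024 ] [ 0.627  -0.0751  0.024 ] 88.77084554608406
[0.498  0.4217 0.024 ] [ 0.4874 -0.0715  0.024 ] 88.77109509127159
```

View pics/w1b.png

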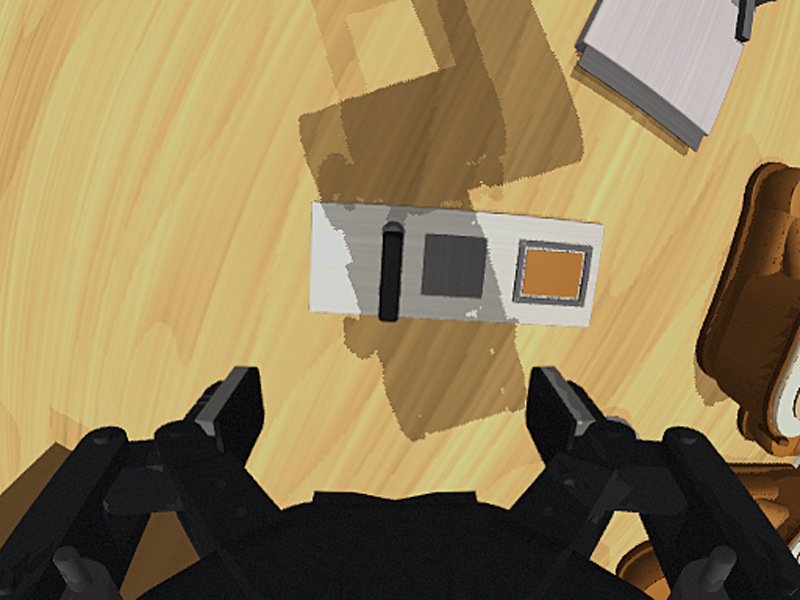

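The wrist view shows the bar running from about (393,232) to (388,320), with plate corners at (311,200), (603,224), (588,326) and (310,311). I'll compute the correction from these.

Run:
```python
from h import *
import pickle
np.set_printoptions(precision=4,suppress=True)
s=pickle.load(open("s1.pkl","rb"));k=1.5625
w=cv2.imread("pics/w1.png")
P=lambda u,v,z:onz("wrist",u/k,v/k,z,s)
c=[P(*p,.01) for p in((311,200),(603,224),(588,326),(310,311))]
nose=(c[1]+c[2])/2;tail=(c[0]+c[3])/2;d=nose-tail;u=d/np.linalg.norm(d)
print(c,"len",np.linalg.norm(d),"ang",np.degrees(np.arctan2(d[1],d[0])),"bar",(nose+tail)/2-u*.055)
for a,b in((1,0),(2,3)):e=c[a]-c[b];print(np.degrees(np.arctan2(e[1],e[0])))
# bar top mask: darkest blob
roi=np.zeros(w.shape[:2],np.uint8);roi[135:212,238:264]=1
m=((w.max(2)<35)&(roi>0)).astype(np.uint8);n,l,st,ce=cv2.connectedComponentsWithStats(m);i=1+np.argmax(st[1:,4]);print(st[i],ce[i])
ys,xs=np.where(l==i);box=cv2.minAreaRect(np.stack([xs,ys],1).astype(np.float32));print(box)
print("bar blob",onz("wrist",*ce[i],.064,s)); print("infeed corner near", P(706,134,.024),P(578,45,.024))
```

```text
[array([ 0.3535, -0.2828,  0.01  ]), array([ 0.5751, -0.1939,  0.01  ]), array([ 0.6095, -0.2764,  0.01  ]), array([ 0.3887, -0.3663,  0.01  ])] len 0.2385933807035956 ang 22.006915887292756 bar [ 0.4307 -0.3005  0.01  ]
21.85409830813743
22.15993489208388
[242 148  16  58 697] [249.5581 175.9498]
((249.5078125, 176.37550354003906), (12.41327953338623, 57.32564926147461), 3.5763344764709473)
bar blob [ 0.4302 -0.299   0.064 ]
infeed corner near [ 0.6228 -0.0757  0.024 ] [ 0.4852 -0.0778  0.024 ]
```

Request:
send_rows(commands=[{"delta_pos": [-0.25,-0.5,-1.0],"yaw": -0.061},{"delta_pos": [0,0,-3.0],"yaw": 0},{"delta_pos": [0,0,-3.0],"yaw": 0},{"delta_pos": [0,0,-3.0],"yaw": 0},{"delta_pos": [0,0,-2.5],"yaw": 0},{"delta_pos": [0,0,-2.0],"yaw": 0},{"delta_pos": [0,0,-1.0],"yaw": 0},{"delta_pos": [0,0,0],"yaw": 0}])

```text
t: 2.45
tcp_pos: [0.433, -0.2947, 0.068]
tool_rot: [0.557, 0.83, 0.001, -0.002]
force: [0.4, 0.5, 0.6]
finger_gap: 1.0
```

Run:
```python
from h import *
s=manip.sense();print(s['tcp_pos'],yang(s),s['force'],s['ft_torque'])
```

```text
[ 0.43301496 -0.29474127  0.06800293] 22.271380743026302 [0.4294148  0.47910586 0.62285686] [ 0.03455624  0.06801546 -0.03008976]
```

Request:
send_rows(commands=[{"delta_pos": [-0.25,-0.5,-1.0],"yaw": 0},{"delta_pos": [0,0,-1.0],"yaw": 0},{"delta_pos": [0,0,0],"yaw": 0}])

```text
t: 2.82
tcp_pos: [0.4312, -0.3012, 0.0482]
tool_rot: [0.557, 0.83, 0.001, -0.0]
force: [-0.5, 0.1, -0.2]
finger_gap: 1.001
```

Request:
send_rows(commands=[{"delta_pos": [0,0.1,-0.7],"yaw": 0},{"delta_pos": [0,0,0],"yaw": 0}])

```text
t: 3.08
tcp_pos: [0.4313, -0.3003, 0.041]
tool_rot: [0.557, 0.83, 0.0, -0.0]
force: [0.1, -0.2, -0.3]
finger_gap: 0.998
```

Request:
send_rows(commands=[{"delta_pos": [0,0,0],"yaw": 0},{"delta_pos": [0,0,0],"yaw": 0},{"delta_pos": [0,0,0],"yaw": 0},{"delta_pos": [0,0,0],"yaw": 0},{"delta_pos": [0,0,0],"yaw": 0},{"delta_pos": [0,0,0],"yaw": 0}], grip=1, force=70)

```text
t: 3.82
tcp_pos: [0.4319, -0.3005, 0.0417]
tool_rot: [0.557, 0.83, 0.0, 0.001]
force: [-0.4, 0.3, 0.2]
finger_gap: 0.153
```

Request:
send_rows(commands=[{"delta_pos": [0,0,0.5],"yaw": 0},{"delta_pos": [0,0,1.5],"yaw": 0},{"delta_pos": [0,0,2.5],"yaw": 0},{"delta_pos": [0,0,2.5],"yaw": 0},{"delta_pos": [0,0,1.5],"yaw": 0},{"delta_pos": [0,0,0.5],"yaw": 0},{"delta_pos": [0,0,0],"yaw": 0}])

```text
t: 4.7
tcp_pos: [0.4291, -0.298, 0.1359]
tool_rot: [0.557, 0.831, 0.0, -0.002]
force: [0.1, -0.3, -5.2]
finger_gap: 0.148
```

Request:
send_rows(commands=[{"delta_pos": [0.6,0.7,0],"yaw": 0.06},{"delta_pos": [1.3,1.5,0],"yaw": 0.124},{"delta_pos": [1.3,1.5,0],"yaw": 0.124},{"delta_pos": [1.3,1.5,0],"yaw": 0.124},{"delta_pos": [1.3,1.5,0],"yaw": 0.124},{"delta_pos": [1.3,1.5,0],"yaw": 0.124},{"delta_pos": [1.3,1.5,0],"yaw": 0.124},{"delta_pos": [1.3,1.5,0],"yaw": 0.124},{"delta_pos": [1.3,1.5,0],"yaw": 0.124},{"delta_pos": [1.0,1.2,0],"yaw": 0.09}])

```text
t: 5.95
tcp_pos: [0.5468, -0.1526, 0.1273]
tool_rot: [0.002, 1.0, -0.001, -0.01]
force: [0.1, -0.3, -5.0]
finger_gap: 0.147
```

Request:
send_rows(commands=[{"delta_pos": [0,0,0],"yaw": 0},{"delta_pos": [0,0,0],"yaw": 0}])

```text
t: 6.2
tcp_pos: [0.5461, -0.1517, 0.1258]
tool_rot: [0.002, 1.0, -0.0, -0.012]
force: [-0.1, -0.8, -4.0]
finger_gap: 0.146
```

Run:
```python
from h import *
import pickle
np.set_printoptions(precision=4,suppress=True)
s=manip.sense();w=manip.snapshot("wrist");pickle.dump(s,open("s2.pkl","wb"))
cv2.imwrite("pics/w2.png",w);cv2.imwrite("pics/w2b.png",cv2.resize(w,(800,600),interpolation=cv2.INTER_CUBIC))
cv2.imwrite("pics/side2.png",manip.snapshot("side"));cv2.imwrite("pics/top2.png",manip.snapshot("top"))
print(s['t'],s['tcp_pos'],yang(s),s['force'],s['ft_torque'],s['finger_gap'])
```

```text
6.2 [ 0.5461 -0.1517  0.1258] 89.80517817805365 [-0.1384 -0.8299 -3.9936] [-0.2157 -0.0608  0.0215] 0.14642941139084395
```

View pics/w2b.png

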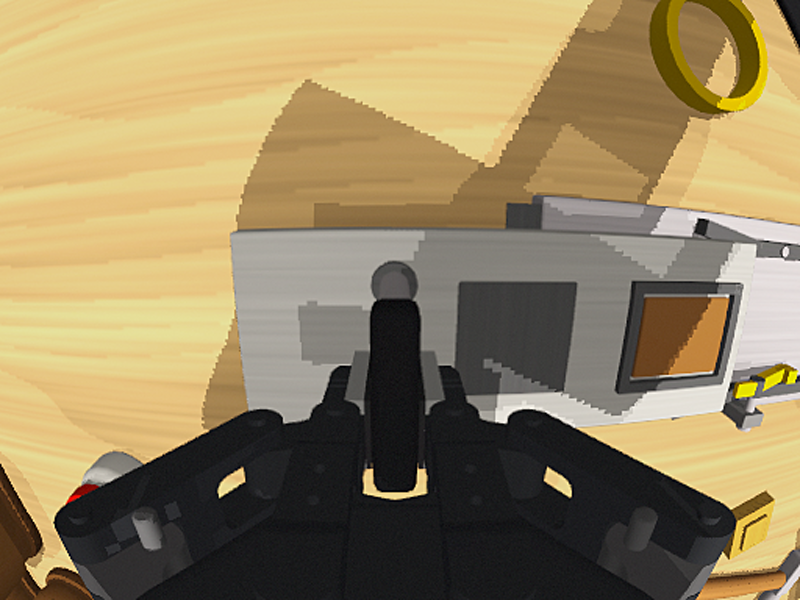

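The plate is held nose toward the press (nose edge from (757,243) to (725,412)). The bed infeed end is beneath and beyond it at (520,205), and the catch is at (765,380). Next I'm checking the plate's attitude in the grip.

Run:
```python
from h import *
import pickle
np.set_printoptions(precision=4,suppress=True)
s=pickle.load(open("s2.pkl","rb"));k=1.5625
Rm=R.from_quat(s['tool_rot']).as_matrix();print(Rm)
for n,p in dict(noseL=(.045,.175,.031),noseR=(-.045,.175,.031),tailL=(.045,-.065,.031)).items():
    print(n,np.array(proj("wrist",s['tcp_pos']+Rm@np.array(p),s))*k, s['tcp_pos']+Rm@np.array(p))
# press features
P=lambda u,v,z:onz("wrist",u/k,v/k,z,s)
print("infeed near corner",P(543,197,.024),"(flare tip)",P(698,222,.036),P(706,238,.024))
a=cv2.imread("pics/side2.png");b=cv2.imread("pics/top2.png")
cv2.imwrite("pics/c2.png",np.hstack([cv2.resize(a[120:300,180:390],(420,360),interpolation=cv2.INTER_CUBIC),cv2.resize(b[130:250,200:325],(375,360),interpolation=cv2.INTER_CUBIC)]))
```

```text
[[-0.9997  0.0034 -0.0235]
 [ 0.0034  1.     -0.0003]
 [ 0.0235 -0.0004 -0.9997]]
noseL [761.4967 246.7873] [0.501  0.0234 0.0958]
noseR [725.3153 414.8372] [0.591  0.0231 0.0937]
tailL [230.1217 235.5047] [ 0.5002 -0.2166  0.0959]
infeed near corner [ 0.4881 -0.0717  0.024 ] (flare tip) [0.496  0.0254 0.036 ] [0.5064 0.0424 0.024 ]
```

View pics/c2.png

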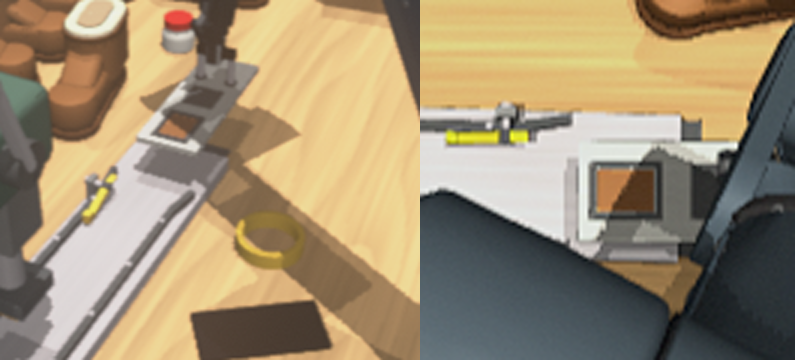

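The plate sits rigid and level in pitch in the grip, within about 2 mm of prediction. It has roughly 1.3° of roll. I'm aligning to the bed's centre line and descending most of the way.

Request:
send_rows(commands=[{"delta_pos": [0.5,0,0],"yaw": -0.01},{"delta_pos": [0.5,0,0],"yaw": -0.008},{"delta_pos": [0,0,-1.0],"yaw": 0},{"delta_pos": [0,0,-1.5],"yaw": 0},{"delta_pos": [0,0,-1.2],"yaw": 0},{"delta_pos": [0,0,-0.6],"yaw": 0},{"delta_pos": [0,0,0.05],"yaw": 0}])

```text
t: 7.22
tcp_pos: [0.5558, -0.1528, 0.0796]
tool_rot: [0.013, 1.0, 0.0, -0.012]
force: [0.1, -0.0, -4.4]
finger_gap: 0.147
```

```bash
cat > st.py <<'E'
from h import *
np.set_printoptions(precision=4,suppress=True)
s=manip.sense();Rm=R.from_quat(s['tool_rot']).as_matrix()
O=np.array([.5575+.220*.0215,.148,0]);a=np.radians(88.77);ex=np.array([np.cos(a),np.sin(a),0]);ey=np.array([-ex[1],ex[0],0])
b=s['tcp_pos']-Rm[:,2]*.019-O
print("t",s['t'],"tcp",s['tcp_pos'],"yaw",yang(s).round(2),"tilt_deg x,y",np.degrees([Rm[1,2],Rm[0,2]]),"F",s['force'],"T",s['ft_torque'],"gap",round(s['finger_gap'],3))
print("bar in press mm x,y,z",np.array([b@ex,b@ey,b[2]])*1e3,"nose x",(b@ex+.175)*1e3,"tail x",(b@ex-.065)*1e3, "F along press x,y",s['force']@ex,s['force']@ey,"q6",s['q'][5])
E
python3 st.py
```

```text
t 7.225 tcp [ 0.5558 -0.1528  0.0796] yaw 88.55 tilt_deg x,y [ 0.0467 -1.416 ] F [ 0.1176 -0.0226 -4.3885] T [-0.176   0.0042  0.0275] gap 0.147
bar in press mm x,y,z [-300.9024   -0.5374   98.5886] nose x -125.90235645133868 tail x -365.9023564513387 F along press x,y -0.020107980415958765 -0.11801744100903849 q6 -1.9926825006872575
```

Request:
send_rows(commands=[{"delta_pos": [0,0,-0.6],"yaw": 0.004},{"delta_pos": [0,0,-0.4],"yaw": 0},{"delta_pos": [0,0,-0.15],"yaw": 0},{"delta_pos": [0,0,-0.1],"yaw": 0},{"delta_pos": [0,0,-0.1],"yaw": 0}])

```text
t: 7.85
tcp_pos: [0.5568, -0.1535, 0.0665]
tool_rot: [0.01, 1.0, -0.0, -0.011]
force: [-1.8, -2.7, -0.2]
finger_gap: 0.151
```

```bash
python3 st.py
```

```text
t 7.85 tcp [ 0.5568 -0.1535  0.0665] yaw 88.82 tilt_deg x,y [-0.044  -1.2801] F [-1.7745 -2.6783 -0.2415] T [-0.087   0.1639  0.0815] gap 0.151
bar in press mm x,y,z [-301.5096   -1.4338   85.538 ] nose x -126.50955083259868 tail x -366.5095508325987 F along press x,y -2.7158030654665817 1.7165920534718295 q6 -1.9965487554670776
```

Contact: the bed now carries most of the weight. I'm easing the grip so the roll can settle, then starting to slide.

Request:
send_rows(commands=[{"delta_pos": [0,0,0],"yaw": 0},{"delta_pos": [-0.05,0.3,0],"yaw": 0},{"delta_pos": [0,0.7,0],"yaw": 0},{"delta_pos": [0.02,1.0,0],"yaw": 0},{"delta_pos": [0.02,1.0,0],"yaw": 0},{"delta_pos": [0.02,0.8,0],"yaw": 0},{"delta_pos": [0,0,0],"yaw": 0}], force=40)

```text
t: 8.72
tcp_pos: [0.5575, -0.112, 0.0671]
tool_rot: [0.011, 1.0, -0.0, -0.01]
force: [0.7, 0.5, -3.4]
finger_gap: 0.148
```

```bash
python3 st.py
```

```text
t 8.725 tcp [ 0.5575 -0.112   0.0671] yaw 88.8 tilt_deg x,y [-0.0301 -1.173 ] F [ 0.6815  0.4839 -3.3768] T [ 0.0732 -0.0884  0.0077] gap 0.148
bar in press mm x,y,z [-260.0152   -1.211    86.1071] nose x -85.01521429722214 tail x -325.01521429722214 F along press x,y 0.49839140843881413 -0.670960064559905 q6 -1.931645569955033
```

Run:
```python
from h import *
w=manip.snapshot("wrist");a=manip.snapshot("side");cv2.imwrite("pics/w3.png",w);cv2.imwrite("pics/side3.png",a)
A=cv2.resize(w[120:290,240:512],(800,500),interpolation=cv2.INTER_CUBIC)
cv2.imwrite("pics/c3.png",A)
cv2.imwrite("pics/c3s.png",cv2.resize(a[150:290,170:330],(800,600)[:2] and (685,600),interpolation=cv2.INTER_CUBIC))
```

```text
(no output)
```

View pics/c3.png

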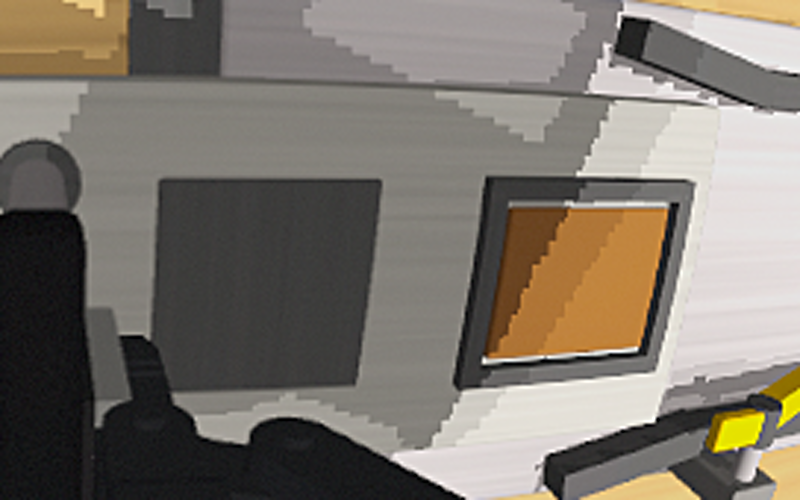

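View pics/c3s.png

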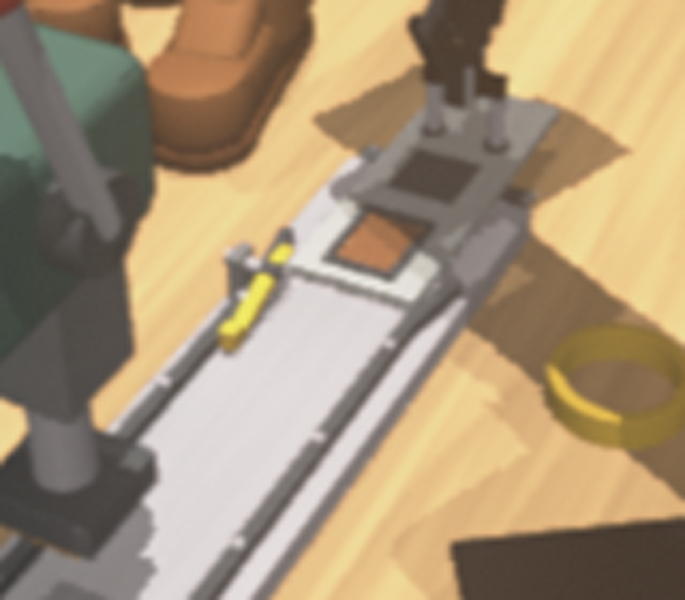

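The nose lies between the flares: nose corners at about (718,105) and (655,420) in the wrist crop, catch still ahead. It looks roughly centred, so I go on and feel the lateral force.

Request:
send_rows(commands=[{"delta_pos": [0.01,0.5,0],"yaw": 0},{"delta_pos": [0.02,0.8,0],"yaw": 0},{"delta_pos": [0.02,0.8,0],"yaw": 0},{"delta_pos": [0.02,0.8,0],"yaw": 0}])

```text
t: 9.32
tcp_pos: [0.5586, -0.0835, 0.0672]
tool_rot: [0.012, 1.0, -0.001, -0.01]
force: [-0.0, -0.4, -3.1]
finger_gap: 0.152
```

```bash
python3 st.py
```

```text
t 9.325 tcp [ 0.5586 -0.0835  0.0672] yaw 88.67 tilt_deg x,y [-0.0977 -1.1226] F [-0.0188 -0.4423 -3.1332] T [-0.0899 -0.074  -0.043 ] gap 0.152
bar in press mm x,y,z [-231.4706   -1.6863   86.2042] nose x -56.4705808928134 tail x -296.4705808928134 F along press x,y -0.44263523867666416 0.00926352460254858 q6 -1.8809427536349643
```

Request:
send_rows(commands=[{"delta_pos": [0,0,-0.1],"yaw": 0},{"delta_pos": [0,0,-0.1],"yaw": 0},{"delta_pos": [0,0,-0.05],"yaw": 0}], force=25)

```text
t: 9.7
tcp_pos: [0.5584, -0.0824, 0.0663]
tool_rot: [0.011, 1.0, -0.001, -0.01]
force: [-2.2, 0.3, 1.4]
finger_gap: 0.148
```

```bash
python3 st.py
```

```text
t 9.7 tcp [ 0.5584 -0.0824  0.0663] yaw 88.74 tilt_deg x,y [-0.0938 -1.1163] F [-2.1823  0.2628  1.4009] T [ 0.2377 -0.0331  0.0002] gap 0.148
bar in press mm x,y,z [-230.4387   -1.5274   85.2905] nose x -55.4386745436046 tail x -295.43867454360463 F along press x,y 0.21587490529247963 2.187398780323382 q6 -1.880632742515471
```

Request:
send_rows(commands=[{"delta_pos": [-0.04,0.4,0],"yaw": 0},{"delta_pos": [0.02,0.8,0],"yaw": 0},{"delta_pos": [0.02,0.8,0],"yaw": 0},{"delta_pos": [0.02,0.8,0],"yaw": 0},{"delta_pos": [0.02,0.8,0],"yaw": 0},{"delta_pos": [0.02,0.8,0],"yaw": 0}])

```text
t: 10.45
tcp_pos: [0.5605, -0.0378, 0.0663]
tool_rot: [0.012, 1.0, -0.002, -0.008]
force: [-0.8, -3.1, -0.7]
finger_gap: 0.149
```

```bash
python3 st.py
```

```text
t 10.45 tcp [ 0.5605 -0.0378  0.0663] yaw 88.66 tilt_deg x,y [-0.2351 -0.9308] F [-0.7997 -3.0635 -0.7279] T [-0.3053 -0.0951 -0.0678] gap 0.149
bar in press mm x,y,z [-185.6595   -2.6105   85.2977] nose x -10.65946857076175 tail x -250.6594685707617 F along press x,y -3.0799751202909404 0.7337327939397148 q6 -1.8005106818076213
```

Request:
send_rows(commands=[{"delta_pos": [0.01,0.7,0],"yaw": 0},{"delta_pos": [0.015,0.8,0],"yaw": 0},{"delta_pos": [0.015,0.8,0],"yaw": 0},{"delta_pos": [0.015,0.8,0],"yaw": 0},{"delta_pos": [0.015,0.8,0],"yaw": 0},{"delta_pos": [0.015,0.8,0],"yaw": 0}])

```text
t: 11.2
tcp_pos: [0.5613, 0.0129, 0.0662]
tool_rot: [0.012, 1.0, -0.002, -0.008]
force: [0.4, -3.2, -1.1]
finger_gap: 0.15
```

```bash
python3 st.py
```

```text
t 11.2 tcp [0.5613 0.0129 0.0662] yaw 88.66 tilt_deg x,y [-0.2183 -0.9375] F [ 0.382  -3.1954 -1.13  ] T [-0.3127 -0.1243 -0.1121] gap 0.15
bar in press mm x,y,z [-134.9595   -2.3137   85.2336] nose x 40.040460478796945 tail x -199.95953952120306 F along press x,y -3.186448359535004 -0.4504839083868052 q6 -1.7129038834127466
```

Request:
send_rows(commands=[{"delta_pos": [0.02,0.9,0],"yaw": 0},{"delta_pos": [0.02,1.0,0],"yaw": 0},{"delta_pos": [0.02,1.0,0],"yaw": 0},{"delta_pos": [0.02,1.0,0],"yaw": 0},{"delta_pos": [0.02,1.0,0],"yaw": 0},{"delta_pos": [0.02,1.0,0],"yaw": 0},{"delta_pos": [0.02,1.0,0],"yaw": 0},{"delta_pos": [0.02,1.0,0],"yaw": 0}])

```text
t: 12.2
tcp_pos: [0.5626, 0.0976, 0.0662]
tool_rot: [0.012, 1.0, -0.002, -0.009]
force: [0.5, -3.1, -0.0]
finger_gap: 0.153
```

```bash
python3 st.py; python3 -c "
from h import *
a=manip.snapshot('side');w=manip.snapshot('wrist')
A=cv2.resize(a[130:310,150:330],(400,400),interpolation=cv2.INTER_CUBIC);B=cv2.resize(w[120:320,60:260],(400,400),interpolation=cv2.INTER_CUBIC)
cv2.imwrite('pics/c4.png',np.hstack([A,B]))"
```

```text
t 12.2 tcp [0.5626 0.0976 0.0662] yaw 88.67 tilt_deg x,y [-0.2242 -0.9768] F [ 0.5416 -3.0884 -0.0499] T [-0.2788 -0.2127 -0.108 ] gap 0.153
bar in press mm x,y,z [-50.3475  -1.7753  85.2346] nose x 124.65247029051565 tail x -115.34752970948433 F along press x,y -3.0760251760177755 -0.60779280880513 q6 -1.5648488235544202
```

View pics/c4.png

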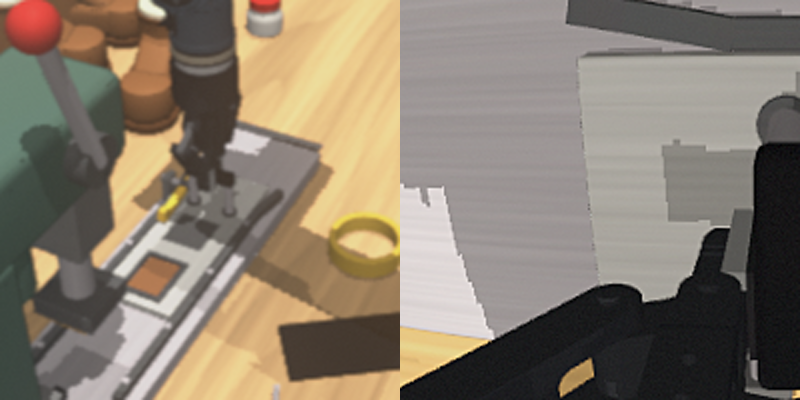

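The plate is flat in the guide with the catch riding on its margin, and the tail is about 115 mm short of the catch face. Continuing.

Request:
send_rows(commands=[{"delta_pos": [0.02,0.9,0],"yaw": 0},{"delta_pos": [0.02,1.0,0],"yaw": 0},{"delta_pos": [0.02,1.0,0],"yaw": 0},{"delta_pos": [0.02,1.0,0],"yaw": 0},{"delta_pos": [0.02,1.0,0],"yaw": 0},{"delta_pos": [0.02,1.0,0],"yaw": 0},{"delta_pos": [0.02,1.0,0],"yaw": 0},{"delta_pos": [0.02,1.0,0],"yaw": 0},{"delta_pos": [0.015,0.7,0],"yaw": 0}])

```text
t: 13.42
tcp_pos: [0.5641, 0.1895, 0.0662]
tool_rot: [0.011, 1.0, -0.002, -0.009]
force: [0.3, -3.4, -0.3]
finger_gap: 0.149
```

```bash
python3 st.py
```

```text
t 13.425 tcp [0.5641 0.1895 0.0662] yaw 88.69 tilt_deg x,y [-0.2205 -1.0054] F [ 0.2825 -3.3557 -0.2664] T [-0.3529 -0.1272 -0.1603] gap 0.149
bar in press mm x,y,z [41.594  -1.2891 85.2288] nose x 216.59400258118734 tail x -23.405997418812678 F along press x,y -3.3488552406240193 -0.35445126859689496 q6 -1.4093312282402968
```

Request:
send_rows(commands=[{"delta_pos": [0.01,0.5,0],"yaw": 0},{"delta_pos": [0.01,0.5,0],"yaw": 0},{"delta_pos": [0.01,0.5,0],"yaw": 0},{"delta_pos": [0.01,0.5,0],"yaw": 0},{"delta_pos": [0.006,0.3,0],"yaw": 0},{"delta_pos": [0.006,0.2,0],"yaw": 0}])

```text
t: 14.18
tcp_pos: [0.5645, 0.216, 0.0662]
tool_rot: [0.011, 1.0, -0.002, -0.009]
force: [0.2, -3.8, 1.6]
finger_gap: 0.148
```

Request:
send_rows(commands=[{"delta_pos": [0.004,0.2,0],"yaw": 0},{"delta_pos": [0.004,0.2,0],"yaw": 0}])

```text
t: 14.42
tcp_pos: [0.5646, 0.2202, 0.0663]
tool_rot: [0.012, 1.0, -0.002, -0.009]
force: [-0.1, -4.0, -0.4]
finger_gap: 0.156
```

Request:
send_rows(commands=[{"delta_pos": [0.004,0.2,0],"yaw": 0}])

```text
t: 14.55
tcp_pos: [0.5646, 0.2222, 0.0662]
tool_rot: [0.012, 1.0, -0.002, -0.009]
force: [1.0, -3.2, 0.9]
finger_gap: 0.151
```

```bash
python3 st.py
```

```text
t 14.55 tcp [0.5646 0.2222 0.0662] yaw 88.68 tilt_deg x,y [-0.248  -1.0291] F [ 0.9786 -3.2338  0.9333] T [-0.3027 -0.2203 -0.0977] gap 0.151
bar in press mm x,y,z [74.3668 -1.1507 85.2412] nose x 249.36675476346426 tail x 9.366754763464256 F along press x,y -3.2120125972324907 -1.0478057228464406 q6 -1.3555608019730354
```

Request:
send_rows(commands=[{"delta_pos": [0.002,0.15,0],"yaw": 0}])

```text
t: 14.68
tcp_pos: [0.5647, 0.2238, 0.0662]
tool_rot: [0.012, 1.0, -0.002, -0.009]
force: [-0.3, -2.9, 1.2]
finger_gap: 0.151
```

Request:
send_rows(commands=[{"delta_pos": [0.002,0.15,0],"yaw": 0}])

```text
t: 14.8
tcp_pos: [0.5647, 0.2254, 0.0662]
tool_rot: [0.012, 1.0, -0.002, -0.009]
force: [-0.2, -3.3, 1.2]
finger_gap: 0.148
```

Request:
send_rows(commands=[{"delta_pos": [0.002,0.12,0],"yaw": 0}])

```text
t: 14.92
tcp_pos: [0.5647, 0.2267, 0.0662]
tool_rot: [0.012, 1.0, -0.002, -0.009]
force: [-0.4, -3.3, 0.5]
finger_gap: 0.151
```

Request:
send_rows(commands=[{"delta_pos": [0.002,0.1,0],"yaw": 0}])

```text
t: 15.05
tcp_pos: [0.5648, 0.2278, 0.0662]
tool_rot: [0.011, 1.0, -0.002, -0.009]
force: [0.5, -2.9, 0.3]
finger_gap: 0.152
```

Request:
send_rows(commands=[{"delta_pos": [0.002,0.1,0],"yaw": 0}])

```text
t: 15.18
tcp_pos: [0.5648, 0.2288, 0.0662]
tool_rot: [0.012, 1.0, -0.002, -0.009]
force: [0.6, -3.0, -0.1]
finger_gap: 0.149
```

Request:
send_rows(commands=[{"delta_pos": [0.002,0.1,0],"yaw": 0}])

```text
t: 15.3
tcp_pos: [0.5648, 0.2298, 0.0662]
tool_rot: [0.011, 1.0, -0.002, -0.009]
force: [0.6, -5.4, 0.8]
finger_gap: 0.151
```

Request:
send_rows(commands=[{"delta_pos": [0,0.05,0],"yaw": 0}])

```text
t: 15.42
tcp_pos: [0.5648, 0.23, 0.0663]
tool_rot: [0.011, 1.0, -0.003, -0.009]
force: [0.5, -6.1, 0.9]
finger_gap: 0.149
```

Request:
send_rows(commands=[{"delta_pos": [0,0.08,0],"yaw": 0}])

```text
t: 15.55
tcp_pos: [0.5648, 0.2302, 0.0663]
tool_rot: [0.011, 1.0, -0.003, -0.009]
force: [0.3, -5.8, 1.2]
finger_gap: 0.149
```

Request:
send_rows(commands=[{"delta_pos": [0,0.08,0],"yaw": 0}])

```text
t: 15.68
tcp_pos: [0.5648, 0.2302, 0.0663]
tool_rot: [0.011, 1.0, -0.004, -0.009]
force: [0.4, -6.3, 1.5]
finger_gap: 0.152
```

Request:
send_rows(commands=[{"delta_pos": [0,0.14,0],"yaw": 0}])

```text
t: 15.8
tcp_pos: [0.5648, 0.2305, 0.0664]
tool_rot: [0.011, 1.0, -0.005, -0.009]
force: [0.6, -7.5, 2.2]
finger_gap: 0.147
```

Request:
send_rows(commands=[{"delta_pos": [0,0.16,0],"yaw": 0}])

```text
t: 15.92
tcp_pos: [0.5648, 0.2306, 0.0666]
tool_rot: [0.011, 1.0, -0.006, -0.01]
force: [-0.3, -9.3, 3.1]
finger_gap: 0.155
```

Request:
send_rows(commands=[{"delta_pos": [0,0.17,0],"yaw": 0}])

```text
t: 16.05
tcp_pos: [0.5648, 0.2307, 0.0668]
tool_rot: [0.011, 1.0, -0.007, -0.01]
force: [-0.8, -10.1, 2.5]
finger_gap: 0.151
```

```bash
python3 st.py; python3 -c "
from h import *
a=manip.snapshot('side');w=manip.snapshot('wrist');cv2.imwrite('pics/w5.png',w)
A=cv2.resize(a[130:310,150:330],(400,400),interpolation=cv2.INTER_CUBIC);B=cv2.resize(w[120:320,60:260],(400,400),interpolation=cv2.INTER_CUBIC)
cv2.imwrite('pics/c5.png',np.hstack([A,B]))"
```

```text
t 16.05 tcp [0.5648 0.2307 0.0668] yaw 88.78 tilt_deg x,y [-0.8131 -1.1417] F [ -0.8259 -10.1148   2.4558] T [-1.0972 -0.2616 -0.1657] gap 0.151
bar in press mm x,y,z [82.9826 -1.2138 85.7867] nose x 257.9826185766651 tail x 17.982618576665125 F along press x,y -10.13017096683142 0.6085536232844078 q6 -1.331255538952629
```

View pics/c5.png

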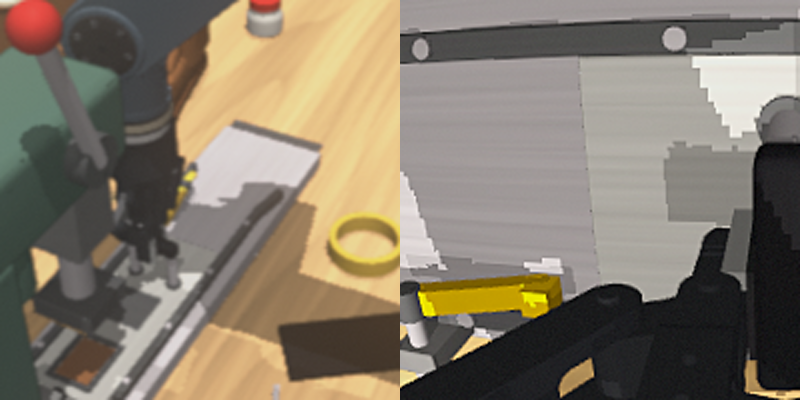

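The wrist crop shows the plate's tail edge at x≈590 clear past the catch's square face at (555,300). The catch has dropped behind it, and the stop was felt at about 10 N on the wrist, of which about 3 N is drag. Now drawing back gently.

Request:
send_rows(commands=[{"delta_pos": [0,-0.1,0],"yaw": 0},{"delta_pos": [0,-0.2,0],"yaw": 0},{"delta_pos": [-0.005,-0.3,0],"yaw": 0},{"delta_pos": [-0.005,-0.3,0],"yaw": 0},{"delta_pos": [-0.005,-0.3,0],"yaw": 0}])

```text
t: 16.77
tcp_pos: [0.5648, 0.222, 0.0663]
tool_rot: [0.011, 1.0, -0.004, -0.009]
force: [0.5, 1.3, -1.5]
finger_gap: 0.15
```

```bash
python3 st.py
```

```text
t 16.775 tcp [0.5648 0.222  0.0663] yaw 88.75 tilt_deg x,y [-0.4548 -1.0569] F [ 0.5088  1.3084 -1.4645] T [ 0.5754 -0.17    0.0023] gap 0.15
bar in press mm x,y,z [74.165  -1.3451 85.3394] nose x 249.16496926886666 tail x 9.164969268866674 F along press x,y 1.3190679277589692 -0.4806337242663044 q6 -1.3524777059171964
```

Request:
send_rows(commands=[{"delta_pos": [-0.004,-0.2,0],"yaw": 0},{"delta_pos": [-0.003,-0.15,0],"yaw": 0}])

```text
t: 17.02
tcp_pos: [0.5647, 0.2184, 0.0664]
tool_rot: [0.011, 1.0, -0.004, -0.009]
force: [0.6, 1.4, -1.3]
finger_gap: 0.151
```

Request:
send_rows(commands=[{"delta_pos": [-0.002,-0.1,0],"yaw": 0}])

```text
t: 17.15
tcp_pos: [0.5647, 0.2173, 0.0664]
tool_rot: [0.011, 1.0, -0.004, -0.009]
force: [0.2, 2.5, -1.1]
finger_gap: 0.146
```

Request:
send_rows(commands=[{"delta_pos": [-0.002,-0.1,0],"yaw": 0}])

```text
t: 17.27
tcp_pos: [0.5647, 0.2162, 0.0664]
tool_rot: [0.011, 1.0, -0.004, -0.009]
force: [-0.6, 1.8, -2.1]
finger_gap: 0.15
```

Request:
send_rows(commands=[{"delta_pos": [-0.002,-0.1,0],"yaw": 0}])

```text
t: 17.4
tcp_pos: [0.5647, 0.2151, 0.0664]
tool_rot: [0.011, 1.0, -0.004, -0.009]
force: [0.5, 2.2, -1.1]
finger_gap: 0.149
```

Request:
send_rows(commands=[{"delta_pos": [0,-0.08,0],"yaw": 0}])

```text
t: 17.52
tcp_pos: [0.5647, 0.2143, 0.0664]
tool_rot: [0.011, 1.0, -0.004, -0.009]
force: [0.4, 2.3, -1.0]
finger_gap: 0.152
```

Request:
send_rows(commands=[{"delta_pos": [0,-0.08,0],"yaw": 0}])

```text
t: 17.65
tcp_pos: [0.5646, 0.2134, 0.0664]
tool_rot: [0.011, 1.0, -0.004, -0.009]
force: [-0.0, 1.6, -1.5]
finger_gap: 0.149
```

Request:
send_rows(commands=[{"delta_pos": [0,-0.08,0],"yaw": 0}])

```text
t: 17.77
tcp_pos: [0.5646, 0.2125, 0.0664]
tool_rot: [0.011, 1.0, -0.004, -0.009]
force: [0.6, 3.0, -1.1]
finger_gap: 0.153
```

Request:
send_rows(commands=[{"delta_pos": [0,-0.08,0],"yaw": 0}])

```text
t: 17.9
tcp_pos: [0.5646, 0.2122, 0.0664]
tool_rot: [0.011, 1.0, -0.003, -0.009]
force: [0.4, 5.7, -2.2]
finger_gap: 0.149
```

Request:
send_rows(commands=[{"delta_pos": [0,-0.1,0],"yaw": 0}])

```text
t: 18.02
tcp_pos: [0.5646, 0.2122, 0.0663]
tool_rot: [0.012, 1.0, -0.002, -0.009]
force: [1.3, 7.1, -2.4]
finger_gap: 0.149
```

Request:
send_rows(commands=[{"delta_pos": [0,-0.12,0],"yaw": 0}])

```text
t: 18.15
tcp_pos: [0.5646, 0.2122, 0.0664]
tool_rot: [0.012, 1.0, -0.002, -0.009]
force: [-0.1, 6.2, -2.4]
finger_gap: 0.149
```

Request:
send_rows(commands=[{"delta_pos": [0,-0.15,-0.03],"yaw": 0}])

```text
t: 18.27
tcp_pos: [0.5646, 0.2122, 0.0663]
tool_rot: [0.012, 1.0, -0.0, -0.009]
force: [-0.8, 8.3, 0.4]
finger_gap: 0.154
```

Request:
send_rows(commands=[{"delta_pos": [0,-0.03,0],"yaw": 0},{"delta_pos": [0,-0.02,0],"yaw": 0}])

```text
t: 18.52
tcp_pos: [0.5646, 0.2123, 0.0663]
tool_rot: [0.011, 1.0, -0.0, -0.008]
force: [1.5, 4.0, -1.5]
finger_gap: 0.152
```

```bash
python3 st.py
```

```text
t 18.525 tcp [0.5646 0.2123 0.0663] yaw 88.7 tilt_deg x,y [-0.021  -0.9643] F [ 1.4641  3.9761 -1.4745] T [ 0.5962 -0.2097  0.0748] gap 0.152
bar in press mm x,y,z [64.3479 -1.3125 85.313 ] nose x 239.34785339540986 tail x -0.6521466045901064 F along press x,y 4.0066358917021105 -1.3784336457157575 q6 -1.3770494517250595
```

The plate stalled on the catch with the tail at about −0.7 mm (expected 0). Now releasing.

Request:
send_rows(commands=[{"delta_pos": [0,0,0],"yaw": 0},{"delta_pos": [0,0,0],"yaw": 0},{"delta_pos": [0,0,0],"yaw": 0},{"delta_pos": [0,0,0],"yaw": 0},{"delta_pos": [0,0,0],"yaw": 0}], grip=-1)

```text
t: 19.15
tcp_pos: [0.5639, 0.2095, 0.0666]
tool_rot: [0.011, 1.0, -0.002, -0.01]
force: [-0.4, 0.1, 0.8]
finger_gap: 1.001
```

Request:
send_rows(commands=[{"delta_pos": [0,0,0.5],"yaw": 0},{"delta_pos": [0,0,1.5],"yaw": 0},{"delta_pos": [0,0,2.0],"yaw": 0},{"delta_pos": [0,0,2.5],"yaw": 0},{"delta_pos": [0,0,2.5],"yaw": 0},{"delta_pos": [0,-2,2.0],"yaw": 0},{"delta_pos": [0,-4,1.0],"yaw": 0},{"delta_pos": [0,-5,0],"yaw": 0},{"delta_pos": [0,-4,0],"yaw": 0},{"delta_pos": [0,0,0],"yaw": 0}])

```text
t: 20.4
tcp_pos: [0.5641, 0.051, 0.1992]
tool_rot: [0.01, 1.0, -0.004, -0.005]
force: [0.5, 0.4, 0.3]
finger_gap: 0.997
```

```bash
python3 st.py; python3 -c "
from h import *
a=manip.snapshot('side');w=manip.snapshot('wrist');cv2.imwrite('pics/w6.png',w)
A=cv2.resize(a[120:320,130:330],(400,400),interpolation=cv2.INTER_CUBIC);B=cv2.resize(w[60:320,230:490],(400,400),interpolation=cv2.INTER_CUBIC)
cv2.imwrite('pics/c6.png',np.hstack([A,B]))"
```

```text
t 20.4 tcp [0.5641 0.051  0.1992] yaw 88.82 tilt_deg x,y [-0.4133 -0.6259] F [0.5052 0.3712 0.2575] T [-0.0153  0.0005 -0.0059] gap 0.997
bar in press mm x,y,z [-96.7881  -4.1518 218.2346] nose x 78.21185976208326 tail x -161.7881402379167 F along press x,y 0.38191918805869 -0.4971303528749964 q6 -1.6479550405424261
```

View pics/c6.png

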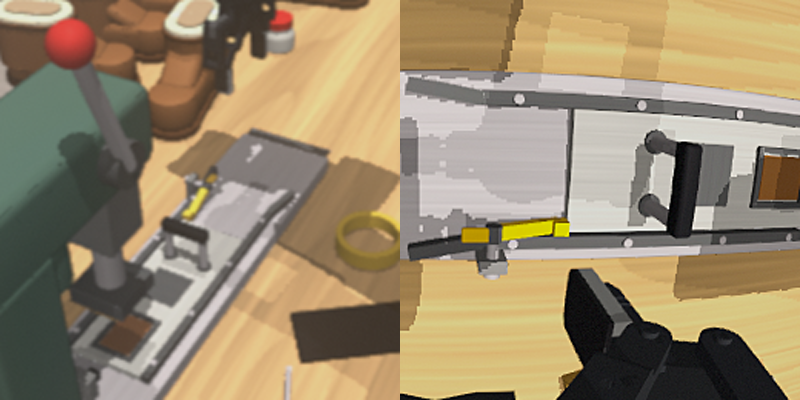

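The released plate sits flat between the strips. Its rear edge (x≈571) is flush against the catch's tip (569,228), the catch is down and the gripper is clear.

```bash
python3 -c "
from station import manip
print(manip.sign_off())"
```

```text
the job is handed in; nothing more can be done
None
```

The plate is loaded and latched in the press, and I handed the job in at about 20 s of the 66 s allowed. Its rear edge bears on the catch, and the gripper is open and clear.

- **Loading:** I gripped the bar, set the plate on the infeed end and slid it in flat. The drag was about 3 N. The plate's own edge lifted the catch.
- **Stop:** I felt the rubber tip and pressed to about 10 N on the wrist. That is roughly 6–7 N on the tip after the drag, which I estimated rather than measured. A picture then showed the catch down behind the plate.
- **Draw back:** The plate moved back about 18 mm and stalled solidly. I pulled at 6–8 N on the wrist. My estimate put the rear edge within 1 mm of the catch's face.
- **Final picture:** The rear edge is flush against the catch tip, the catch is down, and the plate lies flat between the guide strips. I saw no sign of other things being disturbed, but I did not check each one separately.

Two readings disagreed slightly:

- The guide's centre line ran 1–3 mm off my first image estimate. The plate found the guide without noticeable side force.
- The tool carried about 1° of roll that I could not command away. The plate still lay flat on the bed.

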